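# True the alignment jig with the square

### The arm

A 6-joint arm with a two-finger parallel gripper is mounted at the origin on a cart in front of the work surface, level with it; the furniture and walls round the work are solid. World frame = base frame: x ahead of the robot, y to its left, z up, the work surface at z = 0. Lengths are in m, angles in rad, forces in N, time in s.
With the tool pointing down it reaches from about 0.4 to 0.825 m from the base axis. Payload 7 kg.
Tool frame: the origin (TCP) lies on the centre line of the jaws, within the pads' length; the fingertips stand 25 mm ahead of it and the grasp point (between the pads) lies 6 mm ahead of it; z points along the fingers, y is the line along which they close (so a half turn about z gives the same grasp; the last joint's range is limited). The gripper opens to 85 mm and grips with 20 to 120 N. Pads are 22 mm wide; open, the fingers measure 114 mm over their backs; the gripper's body (76 mm by 85 mm) begins 54 mm behind the grasp point. The pads swing forward as they close: fully open they stand 13 mm farther back than shut.
Start: joints at [-1.025, 0.359, 0.012, 0, -1.224, -0.288], TCP at [0.172, -0.653, 0.256] pointing down, gripper open.
Joint ranges: [-3.07, 3.07], [-1.43, 2.12], [-1.02, 1.25], [-3.03, 1.67], [-3.05, -0], [-3.03, 3.03]. Speed limits (rad/s): [2.39, 2.39, 3.01, 3.14, 3.14, 3.14].

### API

Orientations are given as a unit quaternion [x, y, z, w].
In Python, from workcell import manip, optics, models gives the robot as it stands. The module is installed in compiled form; this text tells all that it offers.
- The arm moves only by the shell command python3 -m creep 'ROWS' [FORCE]. ROWS is a JSON object of lists of equal length, an entry for each row: "linear": the shift along the tool's x, y, z in mm, a list of three; "delta_rot": the turn, a rotation vector about the tool's x, y, z in rad, a list of three; "fingers": the finger opening in mm, from 0 to 85.4. In form: {"linear": [[dx, dy, dz], ...], "delta_rot": [[ax, ay, az], ...], "fingers": [fingers, ...]}. A call has exactly 8 rows; each row is the pose to reach, as a shift and turn from the pose commanded when the call began, along the tool's axes at that moment; what a row does not reach only later rows make up. A row lasts 1/8 s, in which the tool goes at most 62.5 mm and 10.7 degrees, less where a joint would pass 70% of its speed; a pose out of reach is approached as far as the arm can. A call with a gripper value outside its range is refused whole. The fingers move at their own pace and stop on an object; FORCE is the grip in N (left out, the last holds). Time passes only in rows, so rows that repeat a pose let the fingers close, or fill a call up. It gives the time, the measured TCP pose, the force, the opening and the grip force at its end, in the units of the state.
- manip.sense(): the state, without advancing time (a new reading comes with each control period).
- optics.capture(name): name is "scene" or "top" or "wrist"; returns the picture (400x640x3 uint8, red, green, blue); there is no depth.
- optics.camera_info(name): a dict with "camera_matrix" (3x3 intrinsics, pixels), "R" (3x3) and "t" (3): a world point X has camera coordinates R X + t; the wrist camera has in their place "T_tool_cam" (4x4, takes a point from camera to tool coordinates, whose origin is the TCP and whose axes are the flange's). Camera axes: x right, y down, z forward; pixel columns grow to the right and rows downward; lengths in m; the calibration is good to about 2 mm. A picture is of the moment at which its call begins: read the wrist's pose just before it. camera_info takes no time and is no camera call.
- manip.finish_job(): hands the job in; it is judged then, once.
Trained networks look in the newest picture that a camera, given by its name, has taken for a name from the list of things; names that differ only in an ending like _2 or _b are one class to them, and where a whole thing is asked for, a point or a joint stands for the part that bears it (a point fixed in the world has none). Each returns a list of dicts, best first, with "score" (0 to 1); they miss things now and then, are a little off and sometimes report something else, mostly with a low value. They report only what shows in the picture. A call takes as long as a camera call. They do not tell look-alikes from the thing itself.
- models.search_frame(camera, target): "bbox" ([left, top, width, height] in pixels, round what is visible of it).
- models.place_of(camera, target): "point" ([column, row] in pixels: a listed point, or the origin of a listed thing).
The state is a dict: "time": time; "qpos": joint angles; "dq": joint speeds; "joint_efforts": joint torques, N m; "tool_pos": TCP position; "eef_rot": TCP orientation; "ft_force": force on the tool from outside, world axes, zero at the start; "torque": the same for the moment, N m; "finger_gap": finger opening in m; "grip_force": force on a finger pad.
Only numpy, scipy, OpenCV 4.12 (cv2) and the standard library are available. Lean on these libraries where they do the work, as an engineer would, in place of code of your own. Each camera call takes 0.05 s, during which the arm holds its last target. There are 200 camera calls.

### The job

Pick up the steel square by its upright grip, lay it on the jig's plate and push it gently into the inside corner of the two fences until it swings the leaning fence true and sits flush, without gaps, on both fences at once; keep it pressed on both with some 6 to 14 N each for about a second. The fences were clamped by hand a few millimetres off their marks, so feel for them. Then let go and leave the square lying flush in the corner. Move the fence only with the square, never with the gripper, never press harder than 20 N, and leave the bystanders where they are.

Things in the scene. Friction and masses are not known exactly. Their poses are not given: they have to be found in the camera images.
- square_grip (a point): Centre of the black upright grip of the loose steel square (0.25 kg). Grip: 46 mm long (x), 20 mm wide (y) between flat sides, from 11 to 62 mm above the square's underside; this point is 44 mm above it, and 50 mm in -x and 50 mm in -y from the square's outer corner. Axes as at square_corner.
- square_corner (a point): Outer corner of the square, on its underside, where its two outer edges' lines meet (the metal is cut back 12 mm there). The square is a flat L 14 mm thick with a diagonal web; legs 110 mm long, 20 mm wide. One leg runs along -x, its outer edge facing +y; the other along -y, its outer edge facing +x. It lies flat, z up. Its metal is polished and slides easily on the jig.
- jig_corner (a point): Nominal inside corner of the jig's fences, on top of its 8 mm aluminium plate (fixed to the bench; it reaches 185 mm in -x, -y and 30 mm in +x, +y from here). Axes turn with the jig. Two grey fences, 16 mm thick, 18 mm high, stand on the plate at its +x and +y sides. The square goes between them, x and y axes along these, corner within 6 mm of here along each axis.
- swivel (a joint): Angle of the swivel fence, rad, about a fixed upright pivot in the fence, 50 mm in -x from the nominal corner: 0 = true (square to the fixed fence), positive = its long free end leaning inward to -y of the jig (6 mm at 60 mm from the pivot for 0.1). Starts 0.05 to 0.12; can be pushed past true, to -0.12. Stiff: it stays where left and turns under about 2.5 N at 60 mm.
- timer: Bystander: white bench timer, 46x68x52 mm, origin at its underside.
- tape_roll: Bystander: roll of tape lying flat, 98 mm across, 20 mm high, origin at its underside.
- marker: Bystander: blue and white marker pen lying on the bench, 130 mm long, origin at its underside.
- jig: The jig (origin 8 mm below jig_corner, same axes). Fixed fence: rigid, 150 mm long along y (-15 to -165 mm), inner face nominally at x = 0. Swivel fence: 150 mm long, when true along x (-10 to -160 mm) with inner face nominally at y = 0. Each has been clamped by hand up to 6 mm to either side of its nominal face, but parallel to it: find them by touch. 20 N at most.
Mind the look-alikes: they are no part of the job. Of the things that look like the part that bears square_grip, the larger one is meant.

How it is judged:
By the outcome, as a careful person would: the job done as asked, in the order asked, and still so for the second after the job is handed in, with the robot touching nothing.
It also fails if it takes over 72 s, if anything falls off the work surface, if the arm or the gripper's body presses on something with over 40 N, if the wrist force passes 120 N, or if a joint passes its speed limit or range.

## Working session

There is one attempt and no reset: what is moved stays moved. The work goes in short steps, Python scripts to look and compute and a shell command to move; the robot and the scene stay as the last step left them, time stands still between calls to the robot, and variables do not carry over. Pictures are saved under pics/ and viewed, at most 10 in all, crops included, and the job is handed in when it is done.

```bash
mkdir -p pics; cat > h.py <<'E'
import numpy as np,cv2
from workcell import manip,optics,models
from scipy.spatial.transform import Rotation as Ro
def ray(cam,uv,z,st=None):
    c=optics.camera_info(cam);K=np.array(c["camera_matrix"])
    d=np.linalg.inv(K)@np.array([uv[0],uv[1],1.])
    if cam=="wrist":
        st=st or manip.sense();T=np.array(c["T_tool_cam"]);R=Ro.from_quat(st["eef_rot"]).as_matrix()
        o=R@T[:3,3]+st["tool_pos"];w=R@T[:3,:3]@d
    else:
        R=np.array(c["R"]);o=-R.T@np.array(c["t"]);w=R.T@d
    return o+w*(z-o[2])/w[2]
def save(n,im): cv2.imwrite("pics/"+n,im[:,:,::-1])
E
python3 - <<'E'
from h import *
np.set_printoptions(precision=4,suppress=True)
s=manip.sense();print(s["tool_pos"],s["eef_rot"],s["time"],s["ft_force"])
a=optics.capture("top");b=optics.capture("scene")
save("top.png",a);save("scene.png",b)
Z={"square_grip":.044,"square_corner":0,"jig_corner":.008,"timer":0,"tape_roll":0,"marker":0,"jig":0}
for c in("top","scene"):
  for n,z in Z.items():
    for r in models.place_of(c,n)[:4]: print(c,n,np.round(r["point"],1),round(r["score"],2),ray(c,r["point"],z)[:2])
E
```

```text
[ 0.1719 -0.6523  0.2554] [-0.1285  0.9917  0.0008 -0.0002] 0.0 [-0.3262  0.1307  0.5665]
top square_grip [417.  245.9] 0.82 [ 0.5364 -0.2598]
top square_grip [357.5 211.6] 0.68 [ 0.6266 -0.1052]
top square_corner [357.8 193.3] 0.92 [ 0.682  -0.1132]
top square_corner [390.6 229.6] 0.71 [ 0.5815 -0.2018]
top jig_corner [214.4 223.6] 0.72 [0.5981 0.2759]
top timer [404.5 183.8] 0.68 [ 0.7089 -0.2443]
top tape_roll [360.7 150. ] 0.58 [ 0.8049 -0.1235]
top marker [301.5 170.1] 0.56 [0.7469 0.0425]
top jig [214.6 227.5] 0.88 [0.5881 0.277 ]
scene square_grip [370.4 175. ] 0.87 [ 0.6273 -0.108 ]
scene square_grip [433.8 157.4] 0.56 [ 0.5388 -0.263 ]
scene square_corner [404.  173.9] 0.89 [ 0.5852 -0.2057]
scene square_corner [353.2 178.9] 0.73 [ 0.6774 -0.107 ]
scene jig_corner [272.9 301.5] 0.71 [0.5877 0.2777]
scene jig_corner [296.4 200.1] 0.57 [0.7364 0.0464]
scene timer [377.6 145.1] 0.69 [ 0.7056 -0.2586]
scene tape_roll [324.9 155.3] 0.59 [ 0.7937 -0.1317]
scene tape_roll [274.8 304.6] 0.5 [0.5836 0.2777]
scene marker [297.2 200.6] 0.84 [0.739  0.0413]
scene jig [272.7 301.8] 0.97 [0.5913 0.276 ]
```

View pics/top.png

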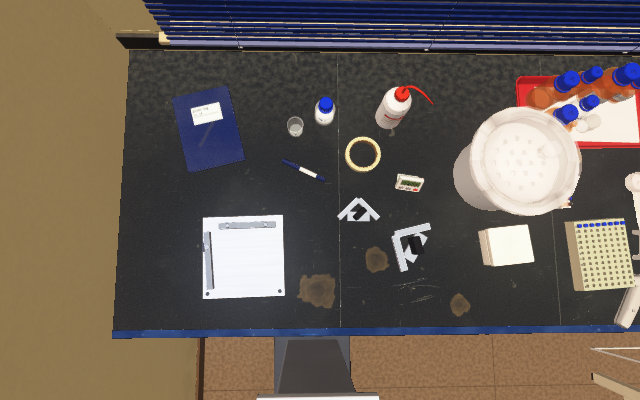

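View pics/scene.png

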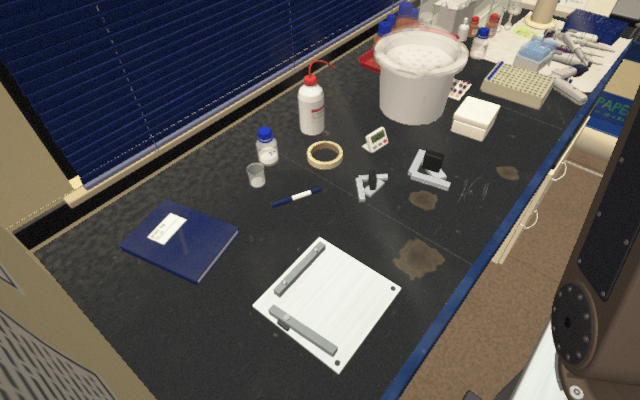

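The top picture shows the jig at (203-285, 216-298), with its inside corner top-left at about (216,228). Two pieces could be the square: one at (358,210) with legs of about 28 px, and one at (412,246) with legs of about 40 px. The second is the larger, and 40 px at 2.6 mm/px fits 110 mm. I'll confirm it in a crop.

```bash
cat >> h.py <<'E'
def rel(target,yaw=None,st=None):
    "print mm shift in tool axes and turn about tool axes to reach target TCP pointing down, tool y at world-y turned by yaw"
    st=st or manip.sense();R=Ro.from_quat(st["eef_rot"])
    print("lin",np.round(1000*R.inv().apply(np.array(target)-st["tool_pos"]),1),end=" ")
    if yaw is not None:
        G=Ro.from_matrix(np.array([[-np.cos(yaw),-np.sin(yaw),0],[-np.sin(yaw),np.cos(yaw),0],[0,0,-1]]))
        print("rot",np.round((R.inv()*G).as_rotvec(),4),end=" ")
    print()
E
python3 - <<'E'
from h import *
im=cv2.imread("pics/top.png")[:,:,::-1]
save("crop.png",cv2.resize(im[180:290,320:450],None,fx=5,fy=5,interpolation=cv2.INTER_CUBIC))
print(np.round(optics.camera_info("wrist")["T_tool_cam"],3),optics.camera_info("wrist")["camera_matrix"])
rel([.52,-.26,.255],0.2)
E
```

```text
[[ 0.    -0.964 -0.267  0.067]
 [ 1.     0.    -0.    -0.001]
 [ 0.    -0.267  0.964 -0.118]
 [ 0.     0.     0.     1.   ]] [[326.74622394   0.         321.89662438]
 [  0.         326.74622394 203.80881807]
 [  0.           0.           1.        ]]
lin [-436.6  291.     1.3] rot [-0.      0.      0.0578]
```

View pics/crop.png

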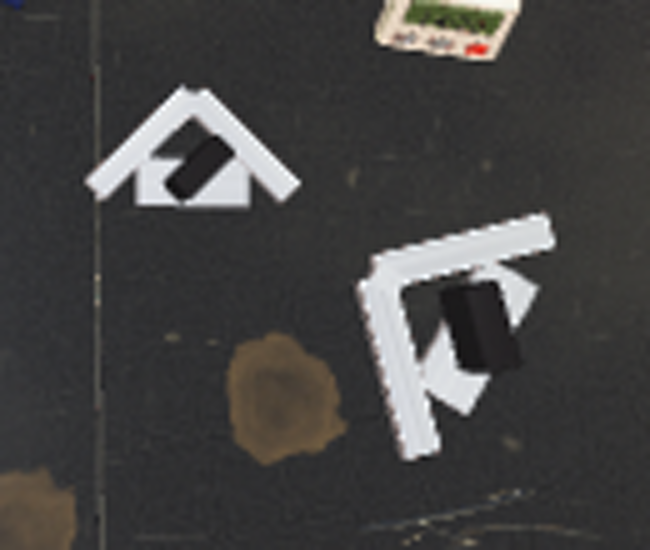

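The crop confirms it: the larger L, with its corner at crop (370,270) and its grip at (480,325), is the steel square. I'll move above it.

```bash
python3 -m creep '{"linear":[[-50,33,0],[-100,66,0],[-150,100,0],[-200,133,0],[-250,166,0],[-300,200,0],[-350,233,0],[-400,266,0]],"delta_rot":[[0,0,0.06],[0,0,0.06],[0,0,0.06],[0,0,0.06],[0,0,0.06],[0,0,0.06],[0,0,0.06],[0,0,0.06]],"fingers":[85,85,85,85,85,85,85,85]}' 40
python3 -m creep '{"linear":[[-36,25,0],[-36,25,0],[-36,25,0],[-36,25,0],[-36,25,0],[-36,25,0],[-36,25,0],[-36,25,0]],"delta_rot":[[0,0,0],[0,0,0],[0,0,0],[0,0,0],[0,0,0],[0,0,0],[0,0,0],[0,0,0]],"fingers":[60,60,60,60,60,60,60,60]}'
python3 - <<'E'
from h import *
s=manip.sense();im=optics.capture("wrist");save("w1.png",im)
print(s["tool_pos"],s["finger_gap"])
for n,z in(("square_grip",.044),("square_corner",0),("square_corner",0.014)):
    for r in models.place_of("wrist",n)[:3]: print(n,r["point"],r["score"],ray("wrist",r["point"],z,s))
E
```

```text
time: 1.8
tool_pos: [0.4922, -0.2918, 0.2568]
eef_rot: [-0.099, 0.995, -0.0, 0.0]
ft_force: [0.7, -0.9, -0.5]
finger_gap: 0.085
grip_force: 0.0
time: 2.8
tool_pos: [0.5213, -0.262, 0.2563]
eef_rot: [-0.099, 0.995, 0.0, 0.0]
ft_force: [0.2, -0.2, -0.2]
finger_gap: 0.0599
grip_force: 0.0
[ 0.52134714 -0.26199955  0.25632005] 0.05989085285685674
square_grip [430.9, 291.2] 0.9 [ 0.62195967 -0.11714134  0.044     ]
square_grip [324.6, 197.0] 0.83 [ 0.53763943 -0.25728459  0.044     ]
square_corner [365.0, 227.7] 0.55 [ 0.57660524 -0.19895611  0.        ]
square_corner [365.0, 227.7] 0.55 [ 0.57208427 -0.20185561  0.014     ]
```

View pics/w1.png

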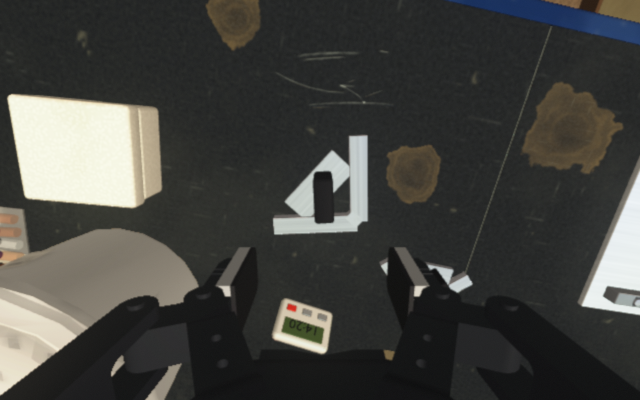

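The wrist picture shows the square with its outer corner near (367,231). One leg goes up to (367,136), the other left to (274,234), and the grip is at (324,197). The image axes are nearly aligned with the square. I'll fit the edges for its yaw.

```bash
python3 - <<'E'
from h import *
im=cv2.imread("pics/w1.png");s=manip.sense()
g=cv2.cvtColor(im,cv2.COLOR_BGR2GRAY).astype(float)
# right outer edge: falling edge along rows 145..212; lower outer edge: along cols 280..345
P=[];Q=[]
for r in range(142,214):
    d=g[r,355:378];P.append((355+np.argmin(np.diff(d))+.5+0.,r))
for c in range(280,350):
    d=g[222:242,c];Q.append((c,222+np.argmin(np.diff(d))+.5))
def fit(P,z):
    W=np.array([ray("wrist",p,z,s)[:2] for p in P]).astype(np.float32)
    v=cv2.fitLine(W,cv2.DIST_HUBER,0,.001,.001).ravel();return v[:2],v[2:],np.abs((W-v[2:])@[-v[1],v[0]]).mean()
for z in(0,.014):
    a,pa,ea=fit(P,z);b,pb,eb=fit(Q,z)
    t=np.linalg.solve(np.c_[a,-b],pb-pa);k=pa+a*t[0]
    ya=np.arctan2(a[1],a[0])%np.pi;yb=(np.arctan2(b[1],b[0])%np.pi)-np.pi/2
    print(z,ya,yb,k,ea,eb)
    y=(((ya+1.57)%np.pi-1.57)+yb)/2
    print("grip",k+Ro.from_euler("z",y).as_matrix()[:2,:2]@[-.05,-.05])
rel([.5375,-.2585,.051],y)
E
```

```text
0 0.23543894 0.23753881 [ 0.5798493 -0.1949069] 6.9476767e-09 0.00032314527
grip [ 0.54295551 -0.25522977]
0.014 0.2354387 0.23754299 [ 0.57520926 -0.19795355] 5.0558304e-09 0.00031107
grip [ 0.53831558 -0.25827649]
lin [-1.650e+01  1.000e-01  2.053e+02] rot [ 0.0001 -0.0001 -0.0386]
```

```bash
python3 -m creep '{"linear":[[-17,0,50],[-17,0,100],[-17,0,140],[-17,0,170],[-17,0,190],[-17,0,205],[-17,0,205],[-17,0,205]],"delta_rot":[[0,0,-0.038],[0,0,-0.038],[0,0,-0.038],[0,0,-0.038],[0,0,-0.038],[0,0,-0.038],[0,0,-0.038],[0,0,-0.038]],"fingers":[60,60,60,60,60,60,60,60]}' 60
python3 -m creep '{"linear":[[0,0,0],[0,0,0],[0,0,0],[0,0,0],[0,0,0],[0,0,0],[0,0,0],[0,0,0]],"delta_rot":[[0,0,0],[0,0,0],[0,0,0],[0,0,0],[0,0,0],[0,0,0],[0,0,0],[0,0,0]],"fingers":[40,20,10,10,10,10,10,10]}'
python3 -m creep '{"linear":[[0,0,-20],[0,0,-70],[0,0,-120],[0,0,-160],[0,0,-180],[0,0,-200],[0,0,-200],[0,0,-200]],"delta_rot":[[0,0,0],[0,0,0],[0,0,0],[0,0,0],[0,0,0],[0,0,0],[0,0,0],[0,0,0]],"fingers":[10,10,10,10,10,10,10,10]}'

```

```text
time: 4.0
tool_pos: [0.5387, -0.2587, 0.0521]
eef_rot: [-0.118, 0.993, -0.0, 0.001]
ft_force: [-0.4, 0.3, 0.4]
finger_gap: 0.0598
grip_force: 0.0
time: 5.0
tool_pos: [0.5385, -0.2586, 0.0521]
eef_rot: [-0.118, 0.993, -0.0, 0.0]
ft_force: [-0.4, 0.7, 5.7]
finger_gap: 0.0193
grip_force: 59.6
time: 6.0
tool_pos: [0.5374, -0.2582, 0.2499]
eef_rot: [-0.117, 0.993, 0.001, -0.001]
ft_force: [0.2, -0.1, -2.9]
finger_gap: 0.0192
grip_force: 59.4
```

```bash
python3 - <<'E'
from h import *
s=manip.sense();print(s["tool_pos"],s["eef_rot"],s["ft_force"],s["finger_gap"])
a=cv2.imread("pics/top.png");
save("jigc.png",cv2.resize(a[205:305,190:300,::-1],None,fx=6,fy=6,interpolation=cv2.INTER_CUBIC))
im=optics.capture("wrist");save("w2.png",im)
for n,z in(("square_corner",s["tool_pos"][2]-.050),("square_grip",s["tool_pos"][2]-.006)):
    for r in models.place_of("wrist",n)[:2]: print(n,r["point"],r["score"],ray("wrist",r["point"],z,s))
E
```

```text
[ 0.53741007 -0.25824279  0.24992046] [-1.17456315e-01  9.93077595e-01  5.52581756e-04 -7.73404861e-04] [ 0.20148811 -0.13241043 -2.88965485] 0.01919164687784496
square_grip [321.6, 276.2] 0.88 [ 0.53648521 -0.26000584  0.24392046]
square_grip [427.2, 283.5] 0.55 [ 0.52937693 -0.21567383  0.24392046]
```

View pics/jigc.png

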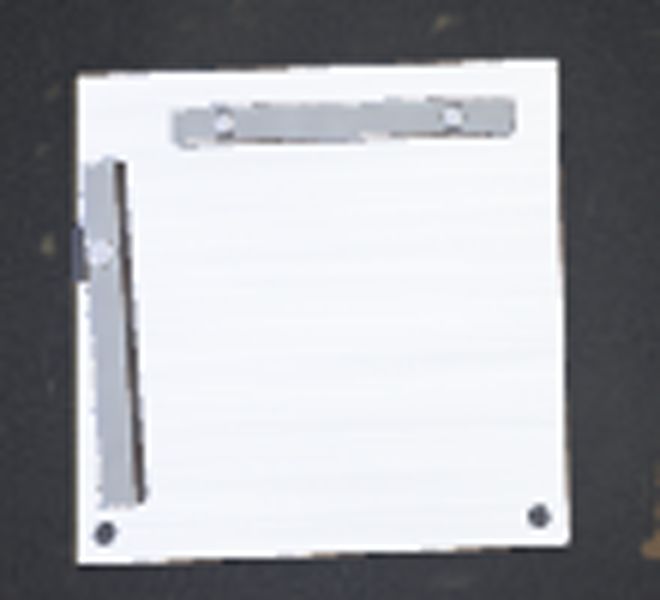

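View pics/w2.png

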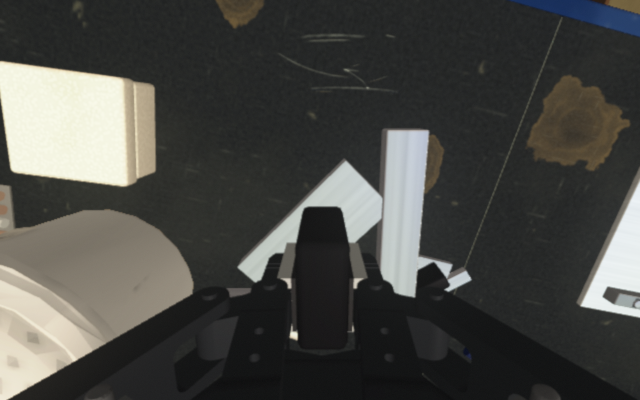

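The crop of the jig shows the fixed fence along the top, inner face at crop row ~140, and the swivel fence on the left, inner face at col ~125 to 145, its long end leaning inward. The wrist picture shows the square held, its legs hanging level. Next I'll move beside the jig for a closer measurement.

```bash
python3 -m creep '{"linear":[[-20,48,0],[-40,96,0],[-60,144,0],[-80,192,0],[-100,241,0],[-102,241,0],[-102,241,0],[-102,241,0]],"delta_rot":[[0,0,0.05],[0,0,0.1],[0,0,0.15],[0,0,0.2],[0,0,0.236],[0,0,0.236],[0,0,0.236],[0,0,0.236]],"fingers":[10,10,10,10,10,10,10,10]}'
python3 - <<'E'
from h import *
s=manip.sense();im=optics.capture("wrist");save("w3.png",im);print(s["tool_pos"],s["eef_rot"],s["ft_force"])
for n,z in(("jig_corner",.008),("jig",0.),("swivel",.026)):
  try:
    for r in models.place_of("wrist",n)[:2]: print(n,r["point"],r["score"],ray("wrist",r["point"],z,s))
  except Exception as e: print(n,e)
E
```

```text
time: 7.15
tool_pos: [0.5807, -0.0013, 0.2509]
eef_rot: [0.001, 1.0, -0.0, -0.0]
ft_force: [0.6, -0.1, -2.4]
finger_gap: 0.0192
grip_force: 60.3
[ 0.58065999 -0.00134578  0.25094068] [ 5.78104390e-04  9.99999750e-01 -1.49099240e-04 -3.79112723e-04] [ 0.55578832 -0.10433551 -2.37356158]
jig_corner [570.4, 182.4] 0.62 [0.58866353 0.27719689 0.008     ]
jig [563.5, 181.6] 0.64 [0.5893796  0.27526196 0.        ]
swivel it knows: jig, jig_corner, marker, square_corner, square_grip, tape_roll, timer
```

View pics/w3.png

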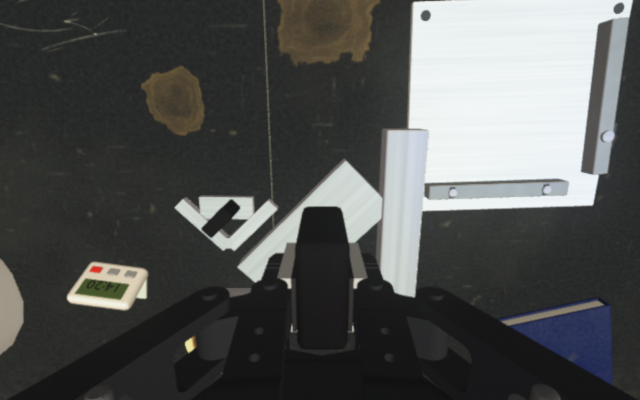

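The wrist picture shows the jig at the upper right, with the fixed fence at (426-568, 180-198) and the swivel fence from (615,18) to (595,173). I'll extract the lines.

```bash
python3 - <<'E'
from h import *
np.set_printoptions(precision=4,suppress=True)
s=manip.sense();im=cv2.imread("pics/w3.png");g=cv2.cvtColor(im,cv2.COLOR_BGR2GRAY)
L=cv2.createLineSegmentDetector().detect(g)[0].reshape(-1,4)
for l in L:
    if np.hypot(*(l[2:]-l[:2]))<45 or max(l[0],l[2])<405 or max(l[1],l[3])>225: continue
    o=[]
    for z in(.008,.026):
        p,q=ray("wrist",l[:2],z,s)[:2],ray("wrist",l[2:],z,s)[:2];d=q-p
        o+= [p,q,round((np.arctan2(d[1],d[0])+np.pi/4)%(np.pi/2)-np.pi/4,4)]
    print(l.round(1),*o)
a=cv2.resize(im[0:220,400:640],None,fx=3,fy=2.7*1,interpolation=cv2.INTER_CUBIC);cv2.imwrite("pics/w3c.png",a)
E
```

```text
[421.9 210.6 591.8 205.1] [0.6222 0.1127] [0.6158 0.3075] 0.0325 [0.6168 0.107 ] [0.6107 0.2921] 0.0325
[616.9  99.6 631.7   0.2] [0.5002 0.3086] [0.4074 0.3009] 0.0831 [0.5008 0.2931] [0.4127 0.2858] 0.0831
[580.3 170.9 597.5  24.4] [0.5761 0.286 ] [0.4287 0.2722] 0.0934 [0.573  0.2716] [0.4329 0.2585] 0.0934
[423.1 182.4 565.6 177.8] [0.589  0.1115] [0.5839 0.2711] 0.0319 [0.5852 0.1058] [0.5804 0.2575] 0.0319
[411.8   4.3 407.4 128.1] [0.4106 0.0858] [0.5293 0.0896] 0.0317 [0.4158 0.0814] [0.5285 0.085 ] 0.0317
[464.4   0.7 414.4   1.4] [0.4076 0.1371] [0.4081 0.0881] 0.0118 [0.4128 0.1301] [0.4134 0.0836] 0.0118
[564.4 195.  428.2 199.3] [0.6039 0.2737] [0.6087 0.1188] 0.0313 [0.5994 0.2599] [0.604  0.1128] 0.0313
[612.   20.3 592.6 171.8] [0.425  0.2858] [0.5772 0.2999] 0.0924 [0.4295 0.2715] [0.574  0.2849] 0.0924
[563.1 181.4 430.6 185.7] [0.5881 0.2691] [0.5928 0.1202] 0.0316 [0.5844 0.2556] [0.5888 0.1141] 0.0316
[428.3 130.7 424.3 179.5] [0.5321 0.1124] [0.5856 0.1125] 0.001 [0.5311 0.1067] [0.5821 0.1067] 0.001
```

View pics/w3c.png

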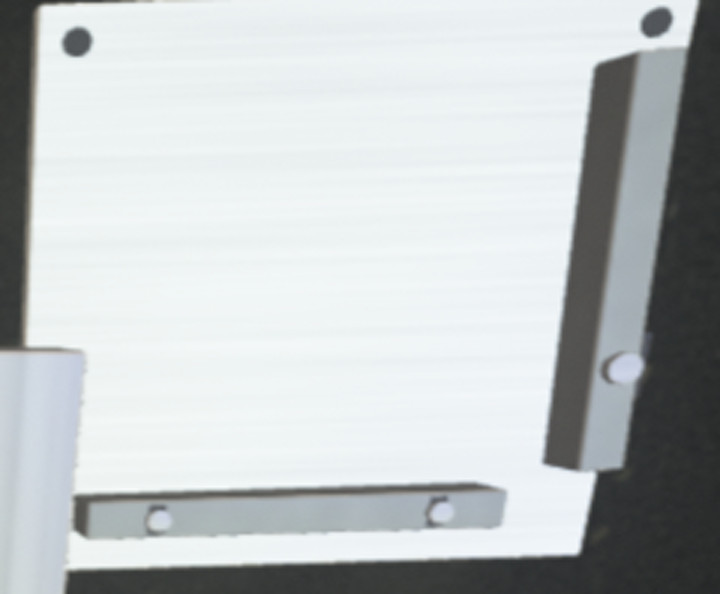

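Jig yaw comes out at about 0.032. The swivel fence leans about 0.061, the fixed face is at x≈0.586 (at y=0.2), and the true swivel face is at y≈0.282. That puts the final TCP near (0.535, 0.232). I'll approach 15 mm short on both axes, just above the plate.

```bash
python3 -m creep '{"linear":[[15,50,0],[30,100,0],[45,150,0],[61,200,20],[61,218,60],[61,218,110],[61,218,150],[61,218,173]],"delta_rot":[[0,0,-0.033],[0,0,-0.033],[0,0,-0.033],[0,0,-0.033],[0,0,-0.033],[0,0,-0.033],[0,0,-0.033],[0,0,-0.033]],"fingers":[10,10,10,10,10,10,10,10]}'
python3 -m creep '{"linear":[[0,0,10],[0,0,10],[0,0,12],[0,0,12],[0,0,14],[0,0,14],[0,0,14],[0,0,14]],"delta_rot":[[0,0,0],[0,0,0],[0,0,0],[0,0,0],[0,0,0],[0,0,0],[0,0,0],[0,0,0]],"fingers":[10,10,10,10,10,10,10,10]}'
python3 - <<'E'
from h import *
s=manip.sense();print(s["tool_pos"],s["ft_force"],s["torque"],Ro.from_quat(s["eef_rot"]).as_euler("xyz"));rel([.520,.217,.060],.032)
E
```

```text
time: 8.3
tool_pos: [0.5194, 0.2165, 0.0763]
eef_rot: [-0.016, 1.0, -0.001, -0.001]
ft_force: [0.9, -0.2, -3.2]
finger_gap: 0.0196
grip_force: 60.6
time: 9.3
tool_pos: [0.52, 0.2177, 0.0643]
eef_rot: [-0.016, 1.0, -0.0, 0.0]
ft_force: [0.3, 1.2, -2.8]
finger_gap: 0.0192
grip_force: 60.7
[0.5200197  0.21766497 0.06433151] [ 0.31681475  1.2481418  -2.80604526] [-0.01397272 -0.00417365  0.0080691 ] [-3.14156931e+00  1.89680042e-05 -3.10868767e+00]
lin [ 0.  -0.7  4.3] rot [-0.      0.      0.0009]
```

```bash
Z='"delta_rot":[[0,0,0],[0,0,0],[0,0,0],[0,0,0],[0,0,0],[0,0,0],[0,0,0],[0,0,0]]'; python3 -m creep '{"linear":[[0,0,1],[0,0,2],[0,0,3],[0,0,3.3],[0,0,3.6],[0,0,3.8],[0,0,4],[0,0,4]],"delta_rot":[[0,0,0],[0,0,0],[0,0,0],[0,0,0],[0,0,0],[0,0,0],[0,0,0],[0,0,0]],"fingers":[10,10,10,10,10,10,10,10]}' 30
```

```text
time: 10.3
tool_pos: [0.52, 0.2176, 0.0603]
eef_rot: [-0.016, 1.0, 0.0, 0.0]
ft_force: [0.6, -0.3, -3.4]
finger_gap: 0.019
grip_force: 60.7
```

```bash
python3 -m creep '{"linear":[[0,0,0.2],[0,0,0.2],[0,0,0.4],[0,0,0.4],[0,0,0.5],[0,0,0.5],[0,0,0.6],[0,0,0.6]],"delta_rot":[[0,0,0],[0,0,0],[0,0,0],[0,0,0],[0,0,0],[0,0,0],[0,0,0],[0,0,0]],"fingers":[10,10,10,10,10,10,10,10]}' 30
```

```text
time: 11.3
tool_pos: [0.5203, 0.2178, 0.0601]
eef_rot: [-0.016, 1.0, 0.0, 0.0]
ft_force: [-0.4, -1.1, 5.5]
finger_gap: 0.0194
grip_force: 61.8
```

Plate contact. I'll release the square onto the plate so it lies flat, then regrip lightly, which leaves it free to align itself.

```bash
python3 -m creep '{"linear":[[0,0,-0.3],[0,0,-0.3],[0,0,-0.3],[0,0,-0.3],[0,0,-0.3],[0,0,-0.3],[0,0,-0.3],[0,0,-0.3]],"delta_rot":[[0,0,0],[0,0,0],[0,0,0],[0,0,0],[0,0,0],[0,0,0],[0,0,0],[0,0,0]],"fingers":[26,26,10,10,10,10,10,10]}' 25
python3 - <<'E'
from h import *
s=manip.sense();print(s["tool_pos"],s["ft_force"],s["torque"],s["grip_force"],-np.pi-Ro.from_quat(s["eef_rot"]).as_euler("xyz")[2])
E
```

```text
time: 12.3
tool_pos: [0.5198, 0.2175, 0.0599]
eef_rot: [-0.016, 1.0, -0.0, -0.0]
ft_force: [1.0, 0.7, -2.4]
finger_gap: 0.0198
grip_force: 26.8
[0.51984729 0.21749809 0.05986141] [ 0.95667867  0.6765626  -2.36087574] [-0.00117811  0.03466905 -0.01664232] 26.762124001979828 -0.032741375838265974
```

```bash
python3 -m creep '{"linear":[[-1.5,0,0.2],[-3,0,0.2],[-4.5,0,0.2],[-6,0,0.2],[-7.5,0,0.2],[-9,0,0.2],[-10,0,0.2],[-10,0,0.2]],"delta_rot":[[0,0,0],[0,0,0],[0,0,0],[0,0,0],[0,0,0],[0,0,0],[0,0,0],[0,0,0]],"fingers":[10,10,10,10,10,10,10,10]}'
python3 -m creep '{"linear":[[-0.3,0,0],[-0.6,0,0],[-0.9,0,0],[-1.2,0,0],[-1.5,0,0],[-1.8,0,0],[-2,0,0],[-2,0,0]],"delta_rot":[[0,0,0],[0,0,0],[0,0,0],[0,0,0],[0,0,0],[0,0,0],[0,0,0],[0,0,0]],"fingers":[10,10,10,10,10,10,10,10]}'
```

```text
time: 13.3
tool_pos: [0.5302, 0.218, 0.0598]
eef_rot: [-0.016, 1.0, 0.0, 0.0]
ft_force: [0.8, 0.3, -0.6]
finger_gap: 0.0194
grip_force: 27.0
time: 14.3
tool_pos: [0.532, 0.218, 0.0598]
eef_rot: [-0.016, 1.0, 0.0, 0.0]
ft_force: [-1.1, -0.6, 0.9]
finger_gap: 0.0196
grip_force: 27.2
```

```bash
python3 -m creep '{"linear":[[-0.2,0,0],[-0.4,0,0],[-0.6,0,0],[-0.8,0,0],[-0.8,0,0],[-0.8,0,0],[-0.8,0,0],[-0.8,0,0]],"delta_rot":[[0,0,0],[0,0,0],[0,0,0],[0,0,0],[0,0,0],[0,0,0],[0,0,0],[0,0,0]],"fingers":[10,10,10,10,10,10,10,10]}'
python3 -c "from h import *;print(manip.sense()['torque'])"
```

```text
time: 15.3
tool_pos: [0.5328, 0.2181, 0.0599]
eef_rot: [-0.016, 1.0, 0.0, 0.0]
ft_force: [-0.8, 0.5, 1.0]
finger_gap: 0.0197
grip_force: 27.2
[-0.10581671  0.16755512 -0.01496661]
```

```bash
python3 -m creep '{"linear":[[-0.2,0,0],[-0.4,0,0],[-0.6,0,0],[-0.8,0,0],[-0.8,0,0],[-0.8,0,0],[-0.8,0,0],[-0.8,0,0]],"delta_rot":[[0,0,0],[0,0,0],[0,0,0],[0,0,0],[0,0,0],[0,0,0],[0,0,0],[0,0,0]],"fingers":[10,10,10,10,10,10,10,10]}'
python3 -c "from h import *;print(manip.sense()['torque'])"
```

```text
time: 16.3
tool_pos: [0.5337, 0.2181, 0.0598]
eef_rot: [-0.016, 1.0, 0.0, 0.0]
ft_force: [-0.6, -0.1, 2.8]
finger_gap: 0.0197
grip_force: 27.4
[-0.06990022  0.27946121  0.04910011]
```

```bash
python3 -m creep '{"linear":[[-0.2,0,0],[-0.4,0,-0.1],[-0.6,0,-0.1],[-0.8,0,-0.1],[-0.8,0,-0.1],[-0.8,0,-0.1],[-0.8,0,-0.1],[-0.8,0,-0.1]],"delta_rot":[[0,0,0],[0,0,0],[0,0,0],[0,0,0],[0,0,0],[0,0,0],[0,0,0],[0,0,0]],"fingers":[10,10,10,10,10,10,10,10]}'
python3 -c "from h import *;print(manip.sense()['torque'])"
```

```text
time: 17.3
tool_pos: [0.5343, 0.218, 0.0599]
eef_rot: [-0.016, 1.0, -0.0, -0.0]
ft_force: [-1.9, 0.4, 2.1]
finger_gap: 0.0195
grip_force: 27.4
[ 0.12542094  0.56144111 -0.0170483 ]
```

```bash
python3 -m creep '{"linear":[[-0.2,0,0],[-0.4,0,0],[-0.6,0,0],[-0.6,0,0],[-0.6,0,0],[-0.6,0,0],[-0.6,0,0],[-0.6,0,0]],"delta_rot":[[0,0,0],[0,0,0],[0,0,0],[0,0,0],[0,0,0],[0,0,0],[0,0,0],[0,0,0]],"fingers":[10,10,10,10,10,10,10,10]}'
python3 -c "from h import *;print(manip.sense()['torque'])"
```

```text
time: 18.3
tool_pos: [0.5344, 0.218, 0.0598]
eef_rot: [-0.016, 1.0, -0.0, -0.0]
ft_force: [-5.5, 0.9, 4.5]
finger_gap: 0.0198
grip_force: 27.7
[ 0.54081819  1.96691708 -0.05148688]
```

The fixed fence is found: TCP x≈0.534, almost no yaw moment. I'll back off 0.5 mm and slide toward the swivel fence.

```bash
python3 -m creep '{"linear":[[0.5,0,0],[0.5,1,0],[0.5,2.2,0],[0.5,3.4,0],[0.5,4.6,0],[0.5,5.8,0],[0.5,7,0],[0.5,7,0]],"delta_rot":[[0,0,0],[0,0,0],[0,0,0],[0,0,0],[0,0,0],[0,0,0],[0,0,0],[0,0,0]],"fingers":[10,10,10,10,10,10,10,10]}'
python3 -m creep '{"linear":[[0,0.2,0],[0,0.4,0],[0,0.6,0],[0,0.8,0],[0,1,0],[0,1.2,0],[0,1.4,0],[0,1.4,0]],"delta_rot":[[0,0,0],[0,0,0],[0,0,0],[0,0,0],[0,0,0],[0,0,0],[0,0,0],[0,0,0]],"fingers":[10,10,10,10,10,10,10,10]}'
python3 -c "from h import *;print(manip.sense()['torque'])"
```

```text
time: 19.3
tool_pos: [0.5341, 0.2252, 0.0599]
eef_rot: [-0.016, 1.0, 0.0, -0.0]
ft_force: [-4.8, -0.6, 3.1]
finger_gap: 0.0197
grip_force: 27.6
time: 20.3
tool_pos: [0.5341, 0.2264, 0.0598]
eef_rot: [-0.016, 1.0, -0.0, -0.0]
ft_force: [-4.7, -2.2, 3.7]
finger_gap: 0.0198
grip_force: 27.6
[-0.57317483  1.65371118 -0.0764716 ]
```

```bash
python3 -m creep '{"linear":[[0,0.2,0],[0,0.4,0],[0,0.6,0],[0,0.8,0],[0,1,0],[0,1.2,0],[0,1.4,0],[0,1.4,0]],"delta_rot":[[0,0,0],[0,0,0],[0,0,0],[0,0,0],[0,0,0],[0,0,0],[0,0,0],[0,0,0]],"fingers":[10,10,10,10,10,10,10,10]}'
python3 -c "from h import *;print(manip.sense()['torque'])"
```

```text
time: 21.3
tool_pos: [0.534, 0.2278, 0.0598]
eef_rot: [-0.016, 1.0, -0.0, -0.0]
ft_force: [-4.7, -1.9, 3.5]
finger_gap: 0.0195
grip_force: 27.6
[-0.56766774  1.68283128 -0.03791949]
```

```bash
python3 -m creep '{"linear":[[0,0.2,0],[0,0.4,0],[0,0.6,0],[0,0.8,0],[0,1,0],[0,1.2,0],[0,1.4,0],[0,1.4,0]],"delta_rot":[[0,0,0],[0,0,0],[0,0,0],[0,0,0],[0,0,0],[0,0,0],[0,0,0],[0,0,0]],"fingers":[10,10,10,10,10,10,10,10]}'
python3 -c "from h import *;print(manip.sense()['torque'])"
```

```text
time: 22.3
tool_pos: [0.534, 0.2287, 0.0598]
eef_rot: [-0.016, 1.0, -0.0, -0.0]
ft_force: [-4.5, -4.1, 4.2]
finger_gap: 0.0198
grip_force: 27.6
[-1.3583513   1.37631192 -0.03274057]
```

```bash
python3 -m creep '{"linear":[[0,0.2,0],[0,0.4,0],[0,0.6,0],[0,0.8,0],[0,1,0],[0,1,0],[0,1,0],[0,1,0]],"delta_rot":[[0,0,0],[0,0,0],[0,0,0],[0,0,0],[0,0,0],[0,0,0],[0,0,0],[0,0,0]],"fingers":[10,10,10,10,10,10,10,10]}'
python3 -c "from h import *;print(manip.sense()['torque'])"
```

```text
time: 23.3
tool_pos: [0.534, 0.2297, 0.0598]
eef_rot: [-0.016, 1.0, -0.0, -0.0]
ft_force: [-3.7, -4.1, 4.4]
finger_gap: 0.0193
grip_force: 27.6
[-1.35848082  1.37515276 -0.04380996]
```

```bash
python3 -m creep '{"linear":[[-0.15,0.2,0],[-0.15,0.4,0],[-0.15,0.6,0],[-0.15,0.8,0],[-0.15,1,0],[-0.15,1.2,0],[-0.15,1.2,0],[-0.15,1.2,0]],"delta_rot":[[0,0,0],[0,0,0],[0,0,0],[0,0,0],[0,0,0],[0,0,0],[0,0,0],[0,0,0]],"fingers":[10,10,10,10,10,10,10,10]}'
python3 -c "from h import *;print(manip.sense()['torque'])"
```

```text
time: 24.3
tool_pos: [0.5339, 0.2308, 0.0598]
eef_rot: [-0.016, 1.0, -0.0, -0.0]
ft_force: [-4.3, -3.3, 4.7]
finger_gap: 0.0195
grip_force: 27.8
[-1.43797954  1.56547806 -0.10029936]
```

```bash
python3 -m creep '{"linear":[[0,0.2,0],[0,0.4,0],[0,0.6,0],[0,0.8,0],[0,0.8,0],[0,0.8,0],[0,0.8,0],[0,0.8,0]],"delta_rot":[[0,0,0],[0,0,0],[0,0,0],[0,0,0],[0,0,0],[0,0,0],[0,0,0],[0,0,0]],"fingers":[10,10,10,10,10,10,10,10]}'
python3 -c "from h import *;print(manip.sense()['torque'])"
```

```text
time: 25.3
tool_pos: [0.5339, 0.2316, 0.0598]
eef_rot: [-0.016, 1.0, -0.0, -0.0]
ft_force: [-5.5, -4.0, 4.4]
finger_gap: 0.0195
grip_force: 27.8
[-1.4152801   1.6004599   0.03945176]
```

```bash
python3 -m creep '{"linear":[[0,0.2,0],[0,0.4,0],[0,0.6,0],[0,0.6,0],[0,0.6,0],[0,0.6,0],[0,0.6,0],[0,0.6,0]],"delta_rot":[[0,0,0],[0,0,0],[0,0,0],[0,0,0],[0,0,0],[0,0,0],[0,0,0],[0,0,0]],"fingers":[10,10,10,10,10,10,10,10]}'
python3 -c "from h import *;print(manip.sense()['torque'])"
```

```text
time: 26.3
tool_pos: [0.5339, 0.2319, 0.0599]
eef_rot: [-0.016, 1.0, -0.001, -0.0]
ft_force: [-4.0, -5.4, 4.9]
finger_gap: 0.0201
grip_force: 27.8
[-1.93874027  1.39900383 -0.01973226]
```

```bash
python3 -m creep '{"linear":[[0,0.2,0],[0,0.4,0],[0,0.6,0],[0,0.6,0],[0,0.6,0],[0,0.6,0],[0,0.6,0],[0,0.6,0]],"delta_rot":[[0,0,0],[0,0,0],[0,0,0],[0,0,0],[0,0,0],[0,0,0],[0,0,0],[0,0,0]],"fingers":[10,10,10,10,10,10,10,10]}'
python3 -c "from h import *;print(manip.sense()['torque'])"
```

```text
time: 27.3
tool_pos: [0.5339, 0.2319, 0.0599]
eef_rot: [-0.016, 1.0, -0.001, -0.001]
ft_force: [-3.4, -7.9, 6.1]
finger_gap: 0.0194
grip_force: 27.9
[-2.77891822  0.99943931 -0.02434861]
```

Both faces are in contact: y stopped at 0.2319, as predicted. Now I'll bring both presses up to about 9 N.

```bash
python3 -m creep '{"linear":[[-0.15,0,0],[-0.3,0,0],[-0.45,0,0],[-0.6,0.1,0],[-0.6,0.2,0],[-0.6,0.2,0],[-0.6,0.2,0],[-0.6,0.2,0]],"delta_rot":[[0,0,0],[0,0,0],[0,0,0],[0,0,0],[0,0,0],[0,0,0],[0,0,0],[0,0,0]],"fingers":[10,10,10,10,10,10,10,10]}'
python3 -c "from h import *;print(manip.sense()['torque'])"
```

```text
time: 28.3
tool_pos: [0.5339, 0.232, 0.0599]
eef_rot: [-0.016, 1.0, -0.001, -0.001]
ft_force: [-5.9, -8.1, 7.5]
finger_gap: 0.0195
grip_force: 28.2
[-2.74297258  1.96590627 -0.020512  ]
```

```bash
python3 -m creep '{"linear":[[-0.2,0.1,0],[-0.4,0.2,0],[-0.6,0.3,0],[-0.8,0.4,0],[-0.8,0.4,0],[-0.8,0.4,0],[-0.8,0.4,0],[-0.8,0.4,0]],"delta_rot":[[0,0,0],[0,0,0],[0,0,0],[0,0,0],[0,0,0],[0,0,0],[0,0,0],[0,0,0]],"fingers":[10,10,10,10,10,10,10,10]}'
python3 -c "from h import *;print(manip.sense()['torque'])"
```

```text
time: 29.3
tool_pos: [0.534, 0.232, 0.0599]
eef_rot: [-0.016, 1.0, -0.002, -0.002]
ft_force: [-8.9, -8.5, 11.1]
finger_gap: 0.0196
grip_force: 28.6
[-2.81821771  3.09680103 -0.07639519]
```

```bash
python3 -m creep '{"linear":[[0,0,0],[0,0,0],[0,0,0],[0,0,0],[0,0,0],[0,0,0],[0,0,0],[0,0,0]],"delta_rot":[[0,0,0],[0,0,0],[0,0,0],[0,0,0],[0,0,0],[0,0,0],[0,0,0],[0,0,0]],"fingers":[10,10,10,10,10,10,10,10]}'
python3 - <<'E'
from h import *
s=manip.sense();print(s['torque'],s["ft_force"])
im=optics.capture("top");save("top2.png",cv2.resize(im[205:305,190:300],None,fx=6,fy=6,interpolation=cv2.INTER_CUBIC))
E
```

```text
time: 30.3
tool_pos: [0.534, 0.232, 0.0599]
eef_rot: [-0.016, 1.0, -0.002, -0.002]
ft_force: [-9.9, -9.0, 11.3]
finger_gap: 0.0196
grip_force: 28.6
[-2.89743736  3.10144774  0.00960868] [-9.93955178 -9.02318149 11.27448729]
```

Both presses hold at 9–10 N. I'll hold another second with a little less downward press, then unload to a light push before opening, so the square isn't dragged.

```bash
python3 -m creep '{"linear":[[0,0,-0.1],[0,0,-0.15],[0,0,-0.15],[0,0,-0.15],[0,0,-0.15],[0,0,-0.15],[0,0,-0.15],[0,0,-0.15]],"delta_rot":[[0,0,0],[0,0,0],[0,0,0],[0,0,0],[0,0,0],[0,0,0],[0,0,0],[0,0,0]],"fingers":[10,10,10,10,10,10,10,10]}'
python3 -c "from h import *;print(manip.sense()['torque'])"
```

```text
time: 31.35
tool_pos: [0.534, 0.232, 0.0599]
eef_rot: [-0.016, 1.0, -0.002, -0.002]
ft_force: [-9.4, -7.6, 10.5]
finger_gap: 0.0197
grip_force: 28.4
[-2.82005345  2.90953279 -0.03383476]
```

```bash
python3 -m creep '{"linear":[[0.3,-0.2,0],[0.6,-0.4,0],[0.9,-0.6,0],[1,-0.7,0],[1,-0.7,0],[1,-0.7,0],[1,-0.7,0],[1,-0.7,0]],"delta_rot":[[0,0,0],[0,0,0],[0,0,0],[0,0,0],[0,0,0],[0,0,0],[0,0,0],[0,0,0]],"fingers":[10,10,10,10,10,10,10,10]}'
python3 -c "from h import *;print(manip.sense()['torque'])"
```

```text
time: 32.35
tool_pos: [0.5339, 0.232, 0.0599]
eef_rot: [-0.016, 1.0, -0.001, -0.001]
ft_force: [-4.6, -7.5, 5.9]
finger_gap: 0.0195
grip_force: 27.8
[-2.38238224  1.65332046 -0.06435922]
```

View pics/top2.png

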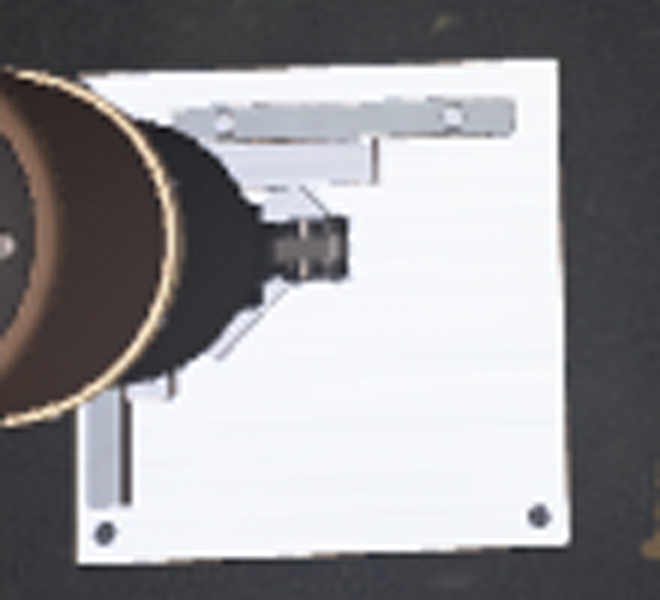

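The picture shows the swivel fence now vertical in the crop (inner face at col ~130) and parallel to the plate. The square's legs lie against both fences. Next: unload y a bit more, open, and check.

```bash
python3 -m creep '{"linear":[[0.1,-0.2,-0.1],[0.2,-0.4,-0.1],[0.2,-0.6,-0.1],[0.2,-0.6,-0.1],[0.2,-0.6,-0.1],[0.2,-0.6,-0.1],[0.2,-0.6,-0.1],[0.2,-0.6,-0.1]],"delta_rot":[[0,0,0],[0,0,0],[0,0,0],[0,0,0],[0,0,0],[0,0,0],[0,0,0],[0,0,0]],"fingers":[10,10,10,10,10,10,10,10]}'
```

```text
time: 33.35
tool_pos: [0.5339, 0.2319, 0.0599]
eef_rot: [-0.016, 1.0, -0.001, -0.001]
ft_force: [-3.2, -6.3, 3.1]
finger_gap: 0.0198
grip_force: 27.6
```

```bash
python3 -m creep '{"linear":[[0,-0.2,0],[0,-0.4,0],[0,-0.5,0],[0,-0.5,0],[0,-0.5,0],[0,-0.5,0],[0,-0.5,0],[0,-0.5,0]],"delta_rot":[[0,0,0],[0,0,0],[0,0,0],[0,0,0],[0,0,0],[0,0,0],[0,0,0],[0,0,0]],"fingers":[10,10,10,10,10,10,10,10]}'
```

```text
time: 34.35
tool_pos: [0.5339, 0.2319, 0.0598]
eef_rot: [-0.016, 1.0, -0.0, -0.0]
ft_force: [-4.0, -2.0, 2.6]
finger_gap: 0.0194
grip_force: 27.5
```

```bash
python3 -m creep '{"linear":[[0,0,0],[0,0,0],[0,0,0],[0,0,0],[0,0,0],[0,0,0],[0,0,0],[0,0,0]],"delta_rot":[[0,0,0],[0,0,0],[0,0,0],[0,0,0],[0,0,0],[0,0,0],[0,0,0],[0,0,0]],"fingers":[24,28,34,40,40,40,40,40]}'
python3 -m creep '{"linear":[[0,0,-15],[0,0,-40],[0,0,-70],[0,0,-100],[0,0,-140],[0,0,-180],[0,0,-190],[0,0,-190]],"delta_rot":[[0,0,0],[0,0,0],[0,0,0],[0,0,0],[0,0,0],[0,0,0],[0,0,0],[0,0,0]],"fingers":[40,40,40,40,40,40,40,40]}'
python3 - <<'E'
from h import *
s=manip.sense();im=optics.capture("wrist");save("w4.png",im)
g=cv2.cvtColor(im,cv2.COLOR_RGB2GRAY)
save("w4c.png",cv2.resize(im[100:300,230:430],None,fx=3,fy=3,interpolation=cv2.INTER_CUBIC))
L=cv2.createLineSegmentDetector().detect(g)[0].reshape(-1,4)
for l in L:
    if np.hypot(*(l[2:]-l[:2]))<40 or not(200<l[0]<450) or max(l[1],l[3])>300: continue
    d=ray("wrist",l[2:],.022,s)[:2]-ray("wrist",l[:2],.022,s)[:2]
    print(l.round(1),ray("wrist",l[:2],.022,s)[:2].round(4),round((np.arctan2(d[1],d[0])+np.pi/4)%(np.pi/2)-np.pi/4,4))
E
```

```text
time: 35.35
tool_pos: [0.5344, 0.2323, 0.0602]
eef_rot: [-0.016, 1.0, 0.0, 0.0]
ft_force: [-0.7, 0.9, -0.4]
finger_gap: 0.0398
grip_force: 0.0
time: 36.35
tool_pos: [0.5344, 0.2324, 0.2513]
eef_rot: [-0.016, 1.0, 0.001, 0.001]
ft_force: [-0.5, 0.2, -0.5]
finger_gap: 0.0396
grip_force: 0.0
[383.9 243.1 388.4 169.3] [0.6083 0.3047] 0.0271
[388.2 166.8 394.6  48. ] [0.5206 0.3019] 0.034
[204.4 244.2 381.9 243.9] [0.6164 0.0996] 0.0343
[393.1  47.  183.1  46.7] [0.4032 0.2965] 0.0319
[331.3 159.4 331.1 208.1] [0.5146 0.2407] 0.0373
[218.1 218.  269.4 218. ] [0.5842 0.117 ] 0.0316
[310.4 206.9 310.6 156.9] [0.568  0.2197] 0.0199
[365.4 211.9 369.3  74.4] [0.5718 0.2811] 0.0418
[345.6 235.5 215.6 235.5] [0.6005 0.2605] 0.0322
[269.4 220.5 345.6 220.4] [0.5853 0.1742] 0.0335
[346.8 196.9 348.6 120.6] [0.5553 0.2595] 0.0312
[320.6 223.7 215.7 222.3] [0.5872 0.2317] 0.0184
[351.4 121.9 349.5 200.7] [0.4752 0.2599] 0.0324
[387.7  73.  383.1 164.4] [0.427  0.2932] 0.0338
[372.   98.1 369.6 175.6] [0.4512 0.2794] 0.0421
[279.9 184.9 330.3 134.1] [0.5442 0.186 ] -0.7553
```

View pics/w4c.png

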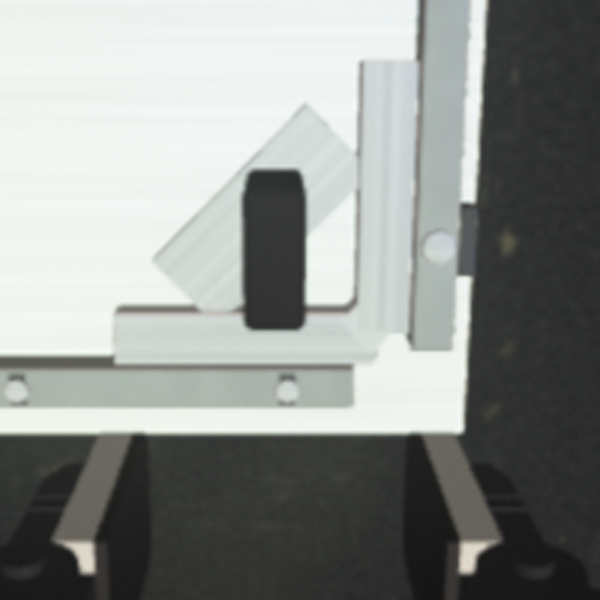

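The released square lies against both fences, with no visible gap in the crop along (415,60-335) or along row ~362. One fitted line reads 0.042 against 0.032, so I'll check its angle with subpixel profiles.

```bash
python3 - <<'E'
from h import *
g=cv2.cvtColor(cv2.imread("pics/w4.png"),cv2.COLOR_BGR2GRAY).astype(int);s=manip.sense()
for r in range(55,220,12): print(r,g[r,360:394])
print()
for c in range(272,352,13): print(c,g[212:240,c])
E
```

```text
55 [241 241 241 241 241 241 241 241 241 241 241 241 241 241 241 241 240 241
 240 239 231 217 218 225 233 239 240 240 240 240 241 241 241 236]
67 [243 243 243 242 242 242 242 242 242 242 242 242 242 242 242 242 242 242
 241 241 237 234 238 240 241 242 241 242 241 241 241 241 239 200]
79 [241 241 241 241 241 241 241 241 239 211 136  91 121 160 174 174 174 175
 175 174 174 174 174 174 174 174 175 189 229 240 241 241 239 181]
91 [239 239 239 239 238 239 238 238 235 186 104 100 138 166 175 176 175 175
 175 174 173 173 174 173 172 171 173 192 227 237 238 234 176  80]
103 [241 241 241 241 241 241 241 240 227 161  96 119 159 174 175 174 174 175
 175 175 176 176 175 176 176 177 197 230 240 241 238 208 122  64]
115 [242 242 242 242 242 242 241 239 198 116 101 139 168 177 177 178 176 176
 176 175 176 175 175 175 176 188 228 240 242 242 239 183  77  54]
127 [210 214 216 216 213 210 209 206 201 154 128 162 177 178 178 178 178 177
 178 179 178 179 178 178 181 209 235 241 242 238 183  83  57  54]
139 [211 217 216 215 211 209 208 204 184 140 140 167 177 178 178 177 177 176
 176 176 175 174 174 176 1
[... 1031 characters left out ...]
212 214 213 210 206 207 210 158 120 153 175 180 181 180 180 179
 180 179 179 178 177 188 231 242 242 242]
298 [209 211 212 214 214 210 205 206 210 158 121 154 175 180 180 180 181 181
 180 180 180 181 181 189 231 241 242 242]
311 [209 211 211 214 214 211 205 205 209 156 118 150 171 174 175 176 176 175
 176 176 175 175 176 186 229 241 242 242]
324 [209 210 212 214 214 210 205 205 209 156 119 148 143 111 114 175 204 209
 211 213 209 179 141 170 229 240 241 242]
337 [209 211 213 214 215 210 205 205 207 154 117 153 174 178 179 179 179 178
 179 179 178 177 177 185 229 239 241 242]
350 [218 217 216 215 215 210 204 204 213 225 237 242 242 241 241 241 240 240
 239 240 239 239 241 243 242 240 241 242]
```

```bash
python3 - <<'E'
from h import *
g=cv2.cvtColor(cv2.imread("pics/w4.png"),cv2.COLOR_BGR2GRAY).astype(float);s=manip.sense()
def cross(v,th,up):
    for i in range(len(v)-1):
        a,b=v[i],v[i+1]
        if (a<th<=b) if up else (a>=th>b): return i+(th-a)/(b-a)
def yaw(n,rows,c0,c1,th,up,z):
    W=[]
    for r in rows:
        x=cross(g[r,c0:c1],th,up)
        if x is not None: W.append(ray("wrist",(c0+x,r),z,s)[:2])
    W=np.array(W,np.float32);v=cv2.fitLine(W,cv2.DIST_HUBER,0,.0001,.0001).ravel()
    e=np.abs((W-v[2:])@[-v[1],v[0]])
    print(n,"yaw",round(np.arctan(v[1]/v[0]),4),"y@.5",round(v[3]+(.5-v[2])*v[1]/v[0],4),"rms",e.std()*1e3)
yaw("sq outer",range(124,204),362,372,175,False,.022)
yaw("sw inner all",range(76,212),368-2,376,155,True,.026)
yaw("sw inner near",range(124,204),366,376,155,True,.026)
yaw("sw outer",list(range(76,160))+list(range(198,214)),374,392,205,True,.026)
yaw("sq inner",range(124,150),340,356,227,False,.022)
E
```

```text
sq outer yaw 0.0335 y@.5 0.2781 rms 0.12465194
sw inner all yaw 0.0311 y@.5 0.2798 rms 0.061200924
sw inner near yaw 0.0326 y@.5 0.2798 rms 0.07051727
sw outer yaw 0.0323 y@.5 0.2942 rms 0.13856022
sq inner yaw 0.0394 y@.5 0.2571 rms 0.06654746
```

The swivel fence reads 0.031–0.033, which matches the jig's 0.032 and the square's 0.033. It is true and flush, so I'll hand it in.

```bash
python3 -c "
from h import *
print(manip.finish_job())"
```

```text
the job is handed in; nothing more can be done
None
```

I handed the job in at about 36 s: the square lies released and flush in the corner, with the swivel fence swung true, after about 2 s pressed at roughly 8–10 N on each fence; the highest reading I saw was about 11 N, straight down on the plate.

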